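Lift the scooter battery out by its sprung handle and hold it level over its bay

TASK

I want to clean the dock contacts in this electric scooter's battery bay. Take the battery pack by its orange sprung handle, pull the handle up to its stop and lift the pack straight up out of the bay, keeping it level, then hold it still, level and in line with its bay, directly above it, with five to ten centimetres of air between the pack's underside and the tops of the side rails. Leave the motor controller and all the tools where they are; the job finishes with you still holding the pack there by its handle, so do not put it down or let go.

Things in the scene. Friction and masses are not known exactly. Their poses are not given: they have to be found in the camera images.
- chassis: fixed scooter chassis, sizes in mm: open tray 156 wide (x), y -155 to 295, 140 wide inside, floor 61 and aluminium rail tops 125 above the bench; rear wheel at y 405, mudguard 215 high; neck stub to y -275, 170 high. Origin on the bench under the battery bay, z up. Ribs 14 high and the yellow dock (10 high, y 123) locate the pack with 3.5 play a side
- bay (a point): point on the chassis above the middle of the battery bay, level with the tops of the side rails (125 above the bench); axes as the chassis
- pack: black battery pack with a grey band and a paper label: 84 wide (x), 36 high, 220 long (y), plus a 24 long lug at the +y end, its underside 13 higher; 0.75 to 0.96 kg, balanced at the handle. Origin at the centre of its underside, z up; starts seated on the tray floor, its y along the chassis y
- handle (a joint): travel of the pack's carrying handle along the pack's z: 0 = pulled down by its springs, 0.025 (m) = fully up at its stop. The springs pull it back down with about 3 N at 0 and 5.5 N at the stop, less than the pack's weight
- grip (a point): centre of the handle's orange grip bar, 16 wide (x), 100 long (y), 20 high; axes as the pack. When down it lies 50 above the pack's underside, over the pack's middle, the bar's lower face 4 above the pack's top. At least 55 free on both sides of the bar, down to the pack's top
- controller: bare aluminium motor controller box, 80 x 110 (along the chassis) x 38 high, loose in the tray between the pack and the rear wheel, about 25 from the pack's lug; origin at the centre of its underside; leave alone
- pliers: side cutters with teal handles, 165 long along its x, 16 high, on the bench; origin on the bench near its middle; leave alone
- tape: roll of black tape, 69 dia, 19 high, blue core, on the bench; origin at the centre of its underside; leave alone
- screwdriver: screwdriver with red handle, 190 long along its x, on the bench; origin under its middle; leave alone
- dish: round steel dish of cover screws, 104 dia, 26 high, on the bench; origin at the centre of its underside; leave alone
- meter: yellow and black multimeter, 76 x 150 x 45 high, on the bench; origin at the centre of its underside; leave alone
- cleaner: upright blue can of contact cleaner, 52 dia, 150 high, on the bench beside the neck end of the chassis, on the side away from the robot; origin at the centre of its underside; leave alone

How it is judged (in metres and radians):
On the way, in this order (a step that is already met when the one before it is completed fails the run):
1. the sprung handle is pulled up to its stop by the gripper (value of joint handle above 0.022 m and contact force between pack and the fingers above 2 N), for 0.1 s.
2. the pack is lifted clear of the rails by its handle, level (z of pack in the frame of bay above 0.04 m and value of joint handle above 0.022 m and angle between pack's own z axis and vertical below 0.12 rad), for 0.3 s.
At the end, for the whole second after the job is handed in: Still gripped by the handle, which is at its stop (over 22 of 25 mm); pack free of the chassis, underside 40 to 120 mm above the rail tops, within 40 mm and 0.15 rad of its bay in plan, tilted under 0.09 rad, still (0.02 m/s, 0.15 rad/s) (all of step 1 and z of pack in the frame of bay between 0.04 and 0.12 m and horizontal distance between pack and bay below 0.04 m and angle between the y axis of pack and the y axis of chassis, either way round below 0.15 rad and angle between pack's own z axis and vertical below 0.09 rad and linear speed of pack below 0.02 m/s and angular speed of pack below 0.15 rad/s and contact force between pack and chassis below 0.2 N); the arm keeps its last pose, push and grip.
It fails at once if the pack is tipped more than 0.25 rad (angle between pack's own z axis and vertical above 0.25 rad).
It fails at once if the controller or one of the tools is moved more than 20 mm (distance of any of controller, pliers, tape, screwdriver, dish, meter, cleaner from where it was at the start of the episode above 0.02 m).
It also fails if it takes over 38 s, if anything falls off the work surface, if the arm or the gripper's body presses on something with over 40 N, if the wrist force passes 120 N, or if a joint passes its speed limit or range.

ROBOT

A 6-joint arm with a two-finger parallel gripper is mounted at the origin on the work surface. World frame = base frame: x ahead of the robot, y to its left, z up, the work surface at z = 0. Lengths are in m, angles in degrees, forces in N, time in s.
With the tool pointing down it reaches from about 0.35 to 0.925 m from the base axis. Payload 6.4 kg.
Tool frame: the origin (TCP) lies on the mounting face of the last link; the fingertips stand 199 mm ahead of it and the grasp point (between the pads) lies 180 mm ahead of it; z points along the fingers, y is the line along which they close (so a half turn about z gives the same grasp; the last joint's range is limited). The gripper opens to 94 mm and grips with 3 to 60 N. Pads are 16 mm wide; open, the fingers measure 119 mm over their backs; the gripper's body (75 mm by 177 mm) begins 78 mm behind the grasp point.
Start: joints at [-76.897, 14.043, 89.255, -0, 76.702, -9.975], TCP at [0.255, -0.598, 0.405] pointing down, gripper open.
Joint ranges: [-179.41, 179.41], [-58.25, 129.5], [7.25, 145.43], [-54.29, 234.29], [11.92, 165.04], [-157.13, 157.13]. Speed limits (degrees/s): [147.25, 147.25, 180, 180, 180, 180].

INTERFACE

Orientations are given as [roll, pitch, yaw] about the fixed x, y, z axes, in that order (R = Rz(yaw) Ry(pitch) Rx(roll)).
In Python, from bench import env, imaging gives the robot as it stands. The module is installed in compiled form; this text tells all that it offers.
- The arm moves only by the shell command python3 -m creep 'ROWS' [FORCE]. ROWS is JSON, a list of rows, each a list of 3 entries, a list of its own where there are three numbers: the shift along the tool's x, y, z in cm, then the turn about the tool's z in rad, then the opening, from -1 (shut) to 1 (fully open). A call has 1 to 8 rows; each row is the pose to reach, as a shift and turn from the pose commanded when the call began, along the tool's axes at that moment; what a row does not reach only later rows make up. A row lasts 1/8 s, in which the tool goes at most 62.5 mm and 10.7 degrees, less where a joint would pass 70% of its speed; a pose out of reach is approached as far as the arm can. A call with a gripper value outside its range is refused whole. The fingers move at their own pace and stop on an object; FORCE is the grip in N (left out, the last holds). Time passes only in rows, so rows that repeat a pose let the fingers close. It gives the time, the measured TCP pose, the force, the opening and the grip force at its end, in the units of the state.
- env.state(): the state, without advancing time (a new reading comes with each control period).
- imaging.camera(name): name is "scene" or "side" or "wrist"; returns a dict with "image" (384x512x3 uint8, red, green, blue), "intrinsics" (3x3 intrinsics, pixels), "R" (3x3) and "t" (3): a world point X has camera coordinates R X + t; the wrist camera has in their place "mount" (4x4, takes a point from camera to tool coordinates, whose origin is the TCP and whose axes are the flange's). Camera axes: x right, y down, z forward; pixel columns grow to the right and rows downward; lengths in m; the calibration is good to about 2 mm. A picture is of the moment at which its call begins: read the wrist's pose just before it. There is no depth.
- env.sign_off(): hands the job in; it is judged then, once.
The state is a dict: "t": time; "joint_pos": joint angles; "qd": joint speeds; "joint_efforts": joint torques, N m; "eef_pos": TCP position; "eef_rot": TCP orientation; "contact_force": force on the tool from outside, world axes, zero at the start; "ft_torque": the same for the moment, N m; "width": opening from 0.0 (shut) to 1.0 (fully open); "grip_force": force on a finger pad.
Only numpy, scipy, OpenCV 4.12 (cv2) and the standard library are available. Lean on these libraries where they do the work, as an engineer would, in place of code of your own. Each camera call takes 0.05 s, during which the arm holds its last target. There are 200 camera calls.

## Working session

There is one attempt and no reset: what is moved stays moved. The work goes in short steps, Python scripts to look and compute and a shell command to move; the robot and the scene stay as the last step left them, time stands still between calls to the robot, and variables do not carry over. Pictures are saved under pics/ and viewed, at most 10 in all, crops included, and the job is handed in when it is done.

```bash
mkdir -p pics
cat > h.py <<'E'
import numpy as np, cv2
from scipy.spatial.transform import Rotation as Ro
from bench import env, imaging
def cam(n):
    s=env.state(); c=imaging.camera(n)
    if 'mount' in c:
        T=np.eye(4);T[:3,:3]=Ro.from_euler('xyz',s['eef_rot'],degrees=True).as_matrix();T[:3,3]=s['eef_pos']
        W=np.linalg.inv(T@np.array(c['mount']));c['R']=W[:3,:3];c['t']=W[:3,3]
    c['R']=np.array(c['R']);c['t']=np.array(c['t']);c['K']=np.array(c['intrinsics']);return c
def save(c,f): cv2.imwrite('pics/'+f,c['image'][:,:,::-1])
def ray(c,u,v):
    d=c['R'].T@np.linalg.inv(c['K'])@np.array([u,v,1.]);return -c['R'].T@c['t'],d/np.linalg.norm(d)
def onz(c,u,v,z):
    o,d=ray(c,u,v);return o+d*(z-o[2])/d[2]
def proj(c,X):
    p=c['K']@(c['R']@np.array(X)+c['t']);return p[:2]/p[2]
def orange(c):
    h=cv2.cvtColor(c['image'],cv2.COLOR_RGB2HSV);m=cv2.inRange(h,(5,150,100),(18,255,255))
    n,l,s,ce=cv2.connectedComponentsWithStats(m);return m,l,s,ce
E
python3 - <<'E'
from h import *
print(env.state())
ims=[]
for n in('scene','side','wrist'):
    c=cam(n);save(c,n+'0.png');m,l,s,ce=orange(c)
    print(n,[(s[i].tolist(),ce[i].round(1).tolist()) for i in range(1,len(s)) if s[i][4]>40]); print(c['R'].round(3).tolist(),c['t'])
E
```

```text
{'t': 0.0, 'joint_pos': array([-7.68971060e+01,  1.40828452e+01,  8.93228892e+01, -1.56344849e-03,
        7.67031130e+01, -9.97498286e+00]), 'qd': array([ 0.0102049 , -0.02908774, -0.06171511, -0.01188719,  0.02974264,
        0.02534265]), 'joint_efforts': array([ 1.72611413e-03, -4.15826654e+01, -3.14605415e+01,  6.85923826e-02,
        3.32743290e-02, -1.25296192e-04]), 'eef_pos': array([ 0.25474277, -0.59776034,  0.40357821]), 'eef_rot': array([-1.79892535e+02, -1.73564843e-02,  2.30782216e+01]), 'contact_force': array([-0.2599522 , -0.46420021,  0.68323423]), 'ft_torque': array([ 0.02987003, -0.05687332,  0.01357797]), 'grip_force': 0.0, 'width': 1.0006334735438462}
scene [([259, 179, 33, 26, 258], [275.0, 191.7])]
[[-0.555, 0.832, -0.014], [0.71, 0.465, -0.529], [-0.433, -0.304, -0.849]] [ 0.39134413 -0.31428592  1.26657565]
side [([259, 192, 19, 36, 307], [268.2, 209.7])]
[[-0.983, -0.185, 0.006], [-0.133, 0.681, -0.72], [0.129, -0.708, -0.694]] [0.55553535 0.20790379 0.97870063]
wrist []
[[0.392, -0.92, -0.002], [-0.894, -0.381, 0.237], [-0.219, -0.091, -0.971]] [-0.64766236 -0.02442525  0.39071382]
```

View pics/scene0.png

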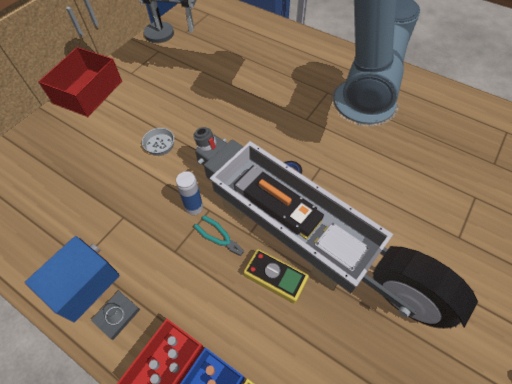

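View pics/side0.png

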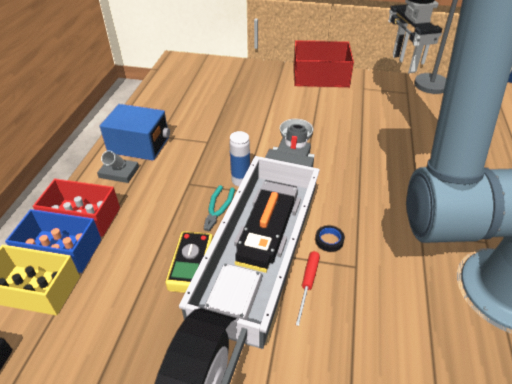

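View pics/wrist0.png

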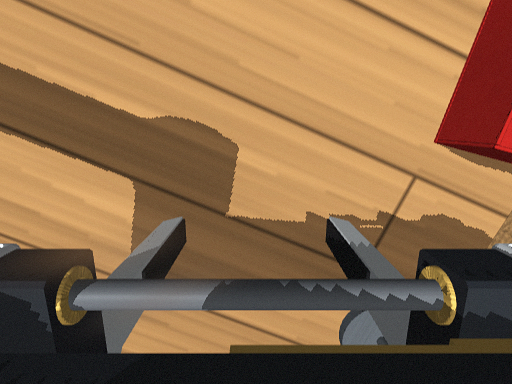

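The scene view shows the orange bar at (275,192), and the side view at (268,210). The controller sits beside the wheel; the wrist sees only the bench and the red box.

Run:
```python
from h import *
P=[]
for n in('scene','side'):
    c=cam(n);m,l,s,ce=orange(c);i=1+np.argmax(s[1:,4])
    v,u=np.nonzero(l==i);pts=np.array([onz(c,a,b,.117)[:2] for a,b in zip(u,v)])
    mn,ev,_=cv2.PCACompute2(pts,None);q=(pts-mn)@ev[0]
    print(n,onz(c,*ce[i],.117),'yaw',np.degrees(np.arctan2(ev[0,1],ev[0,0])),'mid',mn[0]+ev[0]*(q.max()+q.min())/2,np.ptp(q),np.ptp((pts-mn)@ev[1]))
    P.append(ray(c,*ce[i]))
(o1,d1),(o2,d2)=P
k=np.linalg.lstsq(np.c_[d1,-d2],o2-o1,rcond=None)[0]
print(o1+k[0]*d1,o2+k[1]*d2)
```

```text
scene [ 0.55152875 -0.03070508  0.117     ] yaw 83.27921602588395 mid [ 0.55124074 -0.03302455] 0.10223455114956766 0.021607349856505927
side [ 0.55386231 -0.02504296  0.117     ] yaw 84.90810920638944 mid [ 0.55368551 -0.02709562] 0.11263788104214313 0.020644856649671334
[ 0.55137105 -0.03079014  0.11671261] [ 0.55428242 -0.0277229   0.11420724]
```

```bash
python3 -m creep '[[[5,-4,-2],-0.13,1],[[10,-8,-2],-0.26,1],[[15,-12,-2],-0.4,1],[[20,-16,-2],-0.53,1],[[25,-20.5,-2],-0.67,1],[[30,-24.5,-2],-0.8,1],[[35,-28.5,-2],-0.93,1],[[40,-32.5,-2],-1.065,1]]'
```

```text
t: 1.25
eef_pos: [0.4872, -0.1563, 0.4249]
eef_rot: [180.0, 0.0, 84.3]
contact_force: [0.3, -0.6, -0.3]
width: 1.001
grip_force: 0.0
```

```bash
python3 -m creep '[[[3,2,0],0,1],[[6,4,0],0,1],[[6,4,0],0,1]]'
cat > w.py <<'E'
from h import *
import sys
c=cam('wrist');save(c,sys.argv[1]);z=float(sys.argv[2])
m,l,s,ce=orange(c);i=1+np.argmax(s[1:,4])
r=cv2.minAreaRect(np.argwhere(l==i)[:,::-1].astype(np.float32));print(s[i],ce[i],r)
b=np.array([onz(c,*p,z)[:2] for p in cv2.boxPoints(r)]);print(b.round(4).tolist())
e=b[1]-b[0] if np.linalg.norm(b[1]-b[0])>np.linalg.norm(b[2]-b[1]) else b[2]-b[1]
print('mid',b.mean(0),'yaw',np.degrees(np.arctan2(e[1],e[0])),np.linalg.norm(e))
print(env.state()['eef_pos'],env.state()['eef_rot'])
E
python3 w.py wrist1.png 0.121
```

```text
t: 1.62
eef_pos: [0.5334, -0.1013, 0.4245]
eef_rot: [-180.0, -0.0, 84.3]
contact_force: [0.0, -0.3, -0.8]
width: 1.001
grip_force: 0.0
[ 260   67   18  106 1571] [268.3316359  121.56333546] ((268.249755859375, 119.51441955566406), (16.36235809326172, 105.19208526611328), 1.1017061471939087)
[[0.5386, -0.0783], [0.55, 0.0194], [0.5651, 0.0176], [0.555, -0.0803]]
mid [ 0.55218282 -0.03038265] yaw 83.35871624388346 0.09835861548186052
[ 0.53283076 -0.10223643  0.42444488] [-1.79966458e+02  1.25263333e-02  8.42057960e+01]
```

View pics/wrist1.png

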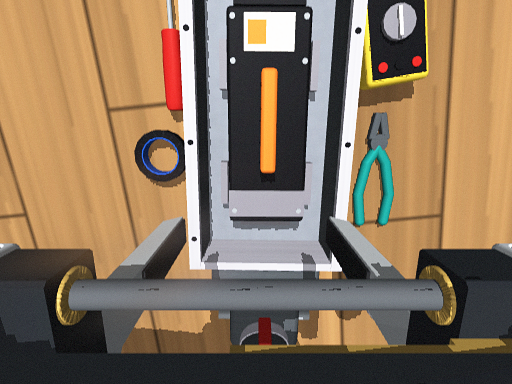

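The wrist view shows the orange bar centred at (268,120), clear on both sides, with the tape on the left and the pliers and meter on the right. The bar's measured length is 98 mm, which matches the expected 100.

```bash
python3 -m creep '[[[4,0.6,0],0.016,1],[[7.3,1.1,0],0.016,1],[[7.3,1.1,3],0.016,1],[[7.3,1.1,6],0.016,1],[[7.3,1.1,8],0.016,1],[[7.3,1.1,9],0.016,1],[[7.3,1.1,9],0.016,1]]' 30; python3 w.py wrist2.png 0.121
```

```text
t: 2.55
eef_pos: [0.5508, -0.032, 0.3343]
eef_rot: [-179.9, -0.0, 83.1]
contact_force: [0.0, -0.5, 0.4]
width: 1.004
grip_force: 0.0
[ 247  151   23  129 2743] [258.21181188 214.37550128] ((258.3932189941406, 214.98098754882812), (128.24757385253906, 21.93120574951172), 88.78113555908203)
[[0.55, 0.0208], [0.5648, 0.0193], [0.5563, -0.0764], [0.5398, -0.0748]]
mid [ 0.55270644 -0.02777585] yaw -95.06997867869218 0.09614986299506548
[ 0.55116048 -0.03188611  0.33521077] [1.79961445e+02 1.05797488e-02 8.31352098e+01]
```

View pics/wrist2.png

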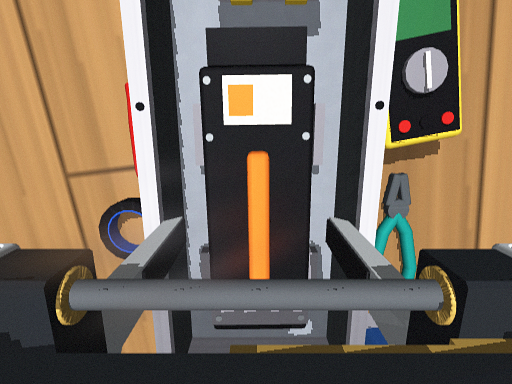

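The bar is at column 258, between the fingers, with its near end just hidden by the gripper. Next I go down and close.

```bash
python3 -m creep '[[[0.2,0.1,1.2],-0.01,1],[[0.2,0.1,2.4],-0.01,1],[[0.2,0.1,3.1],-0.01,1],[[0.2,0.1,3.4],-0.01,1],[[0.2,0.1,3.4],-0.01,1]]' 30; python3 -c "
from h import *
print(env.state()['eef_pos'],env.state()['contact_force'])"
```

```text
t: 3.22
eef_pos: [0.5524, -0.0294, 0.3005]
eef_rot: [-180.0, -0.0, 83.8]
contact_force: [-0.4, -0.5, -0.7]
width: 1.0
grip_force: 0.0
[ 0.55236394 -0.02938128  0.30047151] [-0.39359348 -0.45321457 -0.70102836]
```

```bash
python3 -m creep '[[[0,0,0],0,0.2],[[0,0,0],0,-0.3],[[0,0,0],0,-0.6],[[0,0,0],0,-1],[[0,0,0],0,-1],[[0,0,0],0,-1],[[0,0,0],0,-1],[[0,0,0],0,-1]]' 45
```

```text
t: 4.22
eef_pos: [0.5524, -0.0294, 0.3007]
eef_rot: [-180.0, -0.0, 83.8]
contact_force: [-0.5, -0.2, 0.1]
width: 0.19
grip_force: 0.0
```

```bash
python3 -m creep '[[[0,0,0],0,-1],[[0,0,0],0,-1],[[0,0,0],0,-1],[[0,0,0],0,-1]]' 45
```

```text
t: 4.72
eef_pos: [0.5525, -0.0295, 0.3007]
eef_rot: [180.0, 0.0, 83.8]
contact_force: [4.2, -0.0, -2.3]
width: 0.166
grip_force: 45.0
```

```bash
python3 -m creep '[[[0,0,-0.4],0,-1],[[0,0,-0.9],0,-1],[[0,0,-1.4],0,-1],[[0,0,-1.9],0,-1],[[0,0,-2.3],0,-1],[[0,0,-2.5],0,-1],[[0,0,-2.5],0,-1],[[0,0,-2.5],0,-1]]' 45
```

```text
t: 5.72
eef_pos: [0.5522, -0.0294, 0.3253]
eef_rot: [-179.9, -0.0, 83.8]
contact_force: [0.6, -0.3, -6.5]
width: 0.168
grip_force: 45.0
```

```bash
python3 -m creep '[[[0,0,-0.2],0,-1],[[0,0,-0.5],0,-1],[[0,0,-0.9],0,-1],[[0,0,-1.3],0,-1],[[0,0,-1.8],0,-1],[[0,0,-2.3],0,-1],[[0,0,-2.8],0,-1],[[0,0,-3],0,-1]]' 50
python3 - <<'E'
from h import *
c=cam('side');save(c,'side1.png')
E
```

```text
t: 6.72
eef_pos: [0.5525, -0.0294, 0.3562]
eef_rot: [180.0, 0.0, 83.8]
contact_force: [0.9, 0.5, -9.8]
width: 0.17
grip_force: 50.0
```

View pics/side1.png

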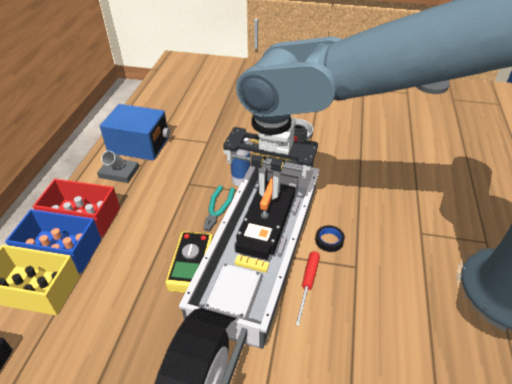

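The side view shows the pack hanging by its handle with the yellow dock at (252,264) uncovered. The 9.8 N reading is close to the pack's weight, so it is off the floor; I carry on up.

```bash
python3 -m creep '[[[0,0,-0.5],0,-1],[[0,0,-1.2],0,-1],[[0,0,-2],0,-1],[[0,0,-2.8],0,-1],[[0,0,-3.6],0,-1],[[0,0,-4.4],0,-1],[[0,0,-5.2],0,-1],[[0,0,-5.5],0,-1]]' 50;python3 -m creep '[[[0,0,-0.5],0,-1],[[0,0,-1.2],0,-1],[[0,0,-2],0,-1],[[0,0,-2.8],0,-1],[[0,0,-3.6],0,-1],[[0,0,-4.4],0,-1],[[0,0,-5],0,-1],[[0,0,-5.3],0,-1]]' 50;python3 -m creep '[[[0,0,0],0,-1],[[0,0,0],0,-1],[[0,0,0],0,-1],[[0,0,0],0,-1],[[0,0,0],0,-1],[[0,0,0],0,-1]]' 50
python3 - <<'E'
from h import *
c=cam('side');a=cv2.resize(c['image'][90:330,130:390],None,fx=1.5,fy=1.5)
d=cam('scene');b=cv2.resize(d['image'][90:330,150:410],None,fx=1.5,fy=1.5)
cv2.imwrite('pics/fin.png',np.hstack([a,b])[:,:,::-1])
E
```

```text
t: 7.78
eef_pos: [0.5525, -0.0295, 0.4115]
eef_rot: [179.9, 0.0, 83.8]
contact_force: [0.1, 0.1, -8.7]
width: 0.167
grip_force: 50.0
t: 8.78
eef_pos: [0.5524, -0.0294, 0.4642]
eef_rot: [180.0, 0.0, 83.8]
contact_force: [-0.4, 0.1, -8.9]
width: 0.168
grip_force: 50.0
t: 9.52
eef_pos: [0.5524, -0.0294, 0.4636]
eef_rot: [-180.0, -0.0, 83.8]
contact_force: [0.0, -0.0, -9.8]
width: 0.169
grip_force: 50.0
```

View pics/fin.png

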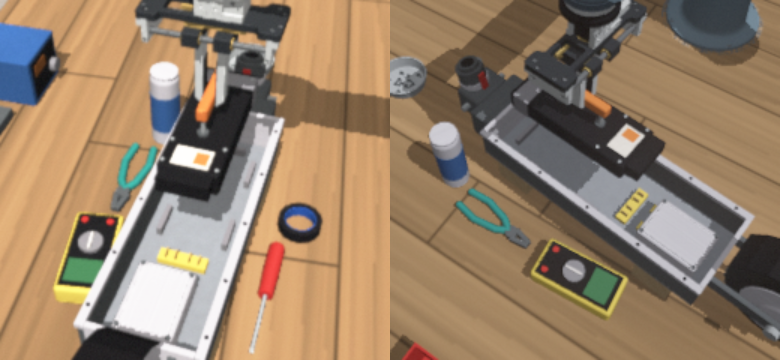

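In both views the pack hangs above its bay in line with the tray, and the tools and controller are where they were. I check the tilt by triangulating the white label against the expected height of the pack's top (0.235).

Run:
```python
from h import *
P=[]
for n in('side','scene'):
    c=cam(n);h=cv2.cvtColor(c['image'],cv2.COLOR_RGB2HSV)
    e=proj(c,[0.56,0.045,.235]);m=cv2.inRange(h,(0,0,190),(180,60,255))|orange(c)[0]
    k,l,s,ce=cv2.connectedComponentsWithStats(m)
    i=min((j for j in range(1,k) if 60<s[j][4]<900),key=lambda j:np.hypot(*(ce[j]-e)))
    print(n,e,ce[i],s[i]);P.append(ray(c,*ce[i]))
(o1,d1),(o2,d2)=P;k=np.linalg.lstsq(np.c_[d1,-d2],o2-o1,rcond=None)[0]
print(o1+k[0]*d1,o2+k[1]*d2)
```

```text
side [259.88048138 192.25610206] [257.15434084 194.48874598] [243 186  30  18 311]
scene [303.57681744 182.37580964] [306.37916667 183.83333333] [295 173  24  22 240]
[0.56354414 0.0544178  0.23724439] [0.5621555  0.05296995 0.23844774]
```

```bash
python3 -c "
from bench import env
print(env.sign_off())"
```

```text
the job is handed in; nothing more can be done
None
```

I handed the job in with the arm still holding the pack by its raised handle, level and in line with its bay, about 74 mm above the rail tops by my estimate; the hand-in gave no verdict, and the camera views showed the controller and tools where they were.

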